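# Pin the glue-up jig and rock its locating block free

### The arm

A 6-joint arm with a two-finger parallel gripper is mounted at the origin on the work surface. World frame = base frame: x ahead of the robot, y to its left, z up, the work surface at z = 0. Lengths are in m, angles in rad, forces in N, time in s.
With the tool pointing down it reaches from about 0.25 to 0.775 m from the base axis. Payload 4 kg.
Tool frame: the origin (TCP) lies midway between the tips of the shut fingers; the grasp point (between the pads) lies 19 mm behind it (robot.hold_point_z is the distance from the TCP to the grasp point, in m); z points along the fingers, y is the line along which they close (so a half turn about z gives the same grasp; the last joint's range is limited). The gripper opens to 94 mm and grips with 3 to 60 N. Pads are 16 mm wide; open, the fingers measure 119 mm over their backs; the gripper's body (75 mm by 177 mm) begins 78 mm behind the grasp point.
Start: joints at [1.193, 0.087, 1.371, -0, 1.684, -0.103], TCP at [0.149, 0.529, 0.206] pointing down, gripper open.
Joint ranges: [-3.1, 3.1], [-0.76, 2.03], [0.27, 2.55], [-1.08, 4.22], [0.17, 2.65], [-2.57, 2.57]. Speed limits (rad/s): [2.79, 2.79, 3.14, 3.14, 3.14, 3.14].

### API

Orientations are given as [roll, pitch, yaw] about the fixed x, y, z axes, in that order (R = Rz(yaw) Ry(pitch) Rx(roll)).
In Python, from bench import readout, imaging, robot gives the robot as it stands.
- The arm moves only by the tool carry_out, never from a script. Its argument "motion" is text: rows parted by semicolons, each of 7 numbers parted by spaces: the shift along the tool's x, y, z each as a share of 200 mm, from -1 to 1, then the turn, a rotation vector about the tool's x, y, z each as a share of 120 degrees, from -1 to 1, then the opening, from 0 (shut) to 1 (fully open). A call has 1 to 12 rows; each row shifts and turns the commanded pose from where the row before left it, along the tool's axes as they then stand; what a row does not reach is not made up. A row lasts 1/8 s, in which the tool goes at most 62.5 mm and 10.7 degrees, less where a joint would pass 70% of its speed; a pose out of reach is approached as far as the arm can. A call with a number of a shift or a turn outside -1 to 1 is refused whole. A call with a gripper value outside its range is refused whole. The fingers move at their own pace and stop on an object; the grip force is fixed at half the most. Time passes only in rows, so rows that do not move let the fingers close. It gives the time, the measured TCP pose, the force, the opening and the grip force at its end, in the units of the state.
- readout.get_obs(): the state, without advancing time (a new reading comes with each control period).
- imaging.snapshot(name): name is "scene" or "top" or "wrist"; returns a dict with "pixels" (384x512x3 uint8, red, green, blue), "fx", "fy", "cx", "cy" (pixels), "R" (3x3) and "t" (3): a world point X has camera coordinates R X + t. Camera axes: x right, y down, z forward; pixel columns grow to the right and rows downward; lengths in m; the calibration is good to about 2 mm. A picture is of the moment at which its call begins. There is no depth.
- robot.close_job(): hands the job in; it is judged then, once.
The state is a dict: "time": time; "joint_positions": joint angles; "qvel": joint speeds; "joint_torque": joint torques, N m; "tool_pos": TCP position; "ee_rot": TCP orientation; "wrist_force": force on the tool from outside, world axes, zero at the start; "wrist_torque": the same for the moment, N m; "width": finger opening in m; "finger_force": force on a finger pad.
Only numpy, scipy, OpenCV 4.12 (cv2) and the standard library are available. Lean on these libraries where they do the work, as an engineer would, in place of code of your own. Each camera call takes 0.05 s, during which the arm holds its last target. There are 200 camera calls.

### The job

Drop the two long dowels one by one into the two bores of the jig, one dowel to a bore, right down to the bottom. Then take the locating block that is stuck between the jig's two jaws by its neck and rock it, leaning it about eight degrees towards one jaw and then as far towards the other, until both jaws have let go, and lift it out. Finish while still holding it upright and still in the gripper, straight above its pocket and just clear, about two centimetres above the jaws; leave the short dowel stub and the other things on the bench alone.

Things in the scene. Friction and masses are not known exactly. Their poses are not given: they have to be found in the camera images.
- jig: fixed aluminium jig, 110 (x) x 234 (y) x 67 mm high; origin at the centre of its underside, z up, y axis from jaw to jaw and bore to bore. End blocks 60 x 50 mm, 42 mm high, at y = +-92 mm hold the bores. Between them, in a channel 33 mm wide along y (walls 50 mm high), the block stands at the origin with a dark wooden jaw (30 mm wide, top 67 mm above the bench) on each y side
- pocket (a point): fixed point on the jig under the block: centre of the groove floor, 15 mm above the bench. The groove (14 mm wide in y, 5 mm deep) holds the block's foot, so that the block rocks on the edges of its foot
- lip_l (a point): tip of the jaw_l lip's top edge, nearest the block's neck; moves with the jaw. Each jaw has a lip 8 mm thick that overhangs the block's shoulder by 2 to 3 mm, 4 mm above it: pulled straight up, the block rises 4 mm and catches fast under both lips
- jaw_l (a joint): the jaw at jig +y: travel in m away from the block, 0 to 0.007, starts at 0 to 0.001. Stiff (about 9 N moves it), no spring: it stays where it is pushed. Leaning the block towards it makes the block's shoulder push it back (a lean of 0.13 rad to about 0.0045); from about 0.0035 its lip no longer overhangs the upright block
- jaw_r (a joint): the same for the jaw at jig -y, positive away from the block
- block: loose wooden locating block, 103 mm tall, 120 g; origin at the underside of its foot, z up, axes as the jig's. Foot 12 mm wide (y), 9 mm high; body 30 (x) x 44 (y) mm from 9 to 40 mm height, its top edges at y = +-22 are the shoulders; neck 28 (x) x 30 (y) mm, 40 to 103 mm height: grip it across y, 80 mm up (fingertips clear of the jaws). Leans to +y and -y; jaws meet stops at 0.17 rad
- block_top (a point): centre of the top of the block's neck
- bore_l (a point): centre of the bottom of the bore at jig y = +92 mm: bore 16 mm wide, 30 mm deep, mouth 42 mm above the bench with a 2 mm chamfer, bottom 12 mm above the bench
- bore_r (a point): the same for the bore at jig y = -92 mm
- stand: fixed wooden dowel stand 50 (x) x 170 (y) x 25 mm high, origin at the centre of its underside, three holes in a row at y = -55, 0, 55 mm, 15.5 mm wide, 15 mm deep (bottom 10 mm above the bench), each with one upright dowel; which is where varies
- dowel_a: long beech dowel, 14 mm round, 60 mm long, upright in the stand with 45 mm showing; origin at the centre of its lower end, z along it. In a bore it stands 30 mm proud; the two long dowels are alike
- dowel_b: the other long dowel, same size
- stub: the 34 mm dowel stub: 14 mm round, origin at the centre of its underside; stands in the third hole of the stand, too short, not to be used
- plane: iron hand plane, 240 x 60 x 105 mm, bystander
- square: try square, 100 mm wooden stock and 140 mm steel blade, bystander
- mallet: mallet lying on the bench, bystander
- offcut: dark wood offcut 50 x 90 x 30 mm, bystander
- gauge: marking gauge, 200 mm beam, 64 mm tall, bystander
- chisel: chisel with a wooden handle, bystander

How it is judged:
By the outcome, as a careful person would: the job done as asked, in the order asked, and still so for the second after the job is handed in, while the arm keeps its last pose, push and grip.
It also fails if it takes over 72 s, if anything falls off the work surface, if the arm or the gripper's body presses on something with over 40 N, if the wrist force passes 120 N, or if a joint passes its speed limit or range.

## Working session

There is one attempt and no reset: what is moved stays moved. The work goes in short steps, Python scripts to look and compute and a tool call to move; the robot and the scene stay as the last step left them, time stands still between calls to the robot, and variables do not carry over. Pictures are saved under pics/ and viewed, at most 10 in all, crops included, and the job is handed in when it is done.

Besides the shell and the picture viewer there is one more tool, called after "Request:" in YAML: its name, and indented under it one key for each argument. carry_out: Moves the arm, as the interface text tells. Its arguments: {"type":"object","properties":{"motion":{"type":"string"}},"required":["motion"]}

```bash
mkdir -p pics
python3 - <<'E'
from bench import readout, imaging, robot
import cv2,json
o=readout.get_obs();print(o)
for n in("scene","top"):
    s=imaging.snapshot(n);cv2.imwrite(f"pics/{n}0.png",s["pixels"][:,:,::-1])
    print(n,{k:(v.tolist() if hasattr(v,'tolist') else v) for k,v in s.items() if k!="pixels"})
a=[cv2.imread(f"pics/{n}0.png") for n in("scene","top")]
cv2.imwrite("pics/top0x.png",cv2.resize(a[1],(800,600),interpolation=cv2.INTER_CUBIC))
E
```

```text
{'time': 0.0, 'joint_positions': array([ 1.19286753e+00,  8.79304474e-02,  1.37224958e+00, -7.26016464e-06,
        1.68360561e+00, -1.03099607e-01]), 'qvel': array([-0.00202743,  0.00030238, -0.00050289,  0.00043995, -0.00087861,
       -0.0005556 ]), 'joint_torque': array([ 7.59980994e-04, -3.40200770e+01, -3.02417922e+01,  7.18299346e-02,
        3.33333551e-02, -1.65142906e-04]), 'tool_pos': array([0.14906137, 0.52883932, 0.20431998]), 'ee_rot': array([-3.13941057e+00, -2.18517924e-04,  2.86676242e+00]), 'wrist_force': array([ 0.12728982, -0.42032909,  0.23457302]), 'wrist_torque': array([-0.02492799,  0.04050338, -0.01821875]), 'finger_force': 0.0, 'width': 0.09429956640004827}
scene {'fx': 431.2834294203061, 'fy': 431.2834294203061, 'cx': 250.3924871684181, 'cy': 184.51496814606924, 'R': [[-0.5427840073484637, 0.8398720242303372, 0.0007101281425888625], [0.5954144201279489, 0.38539446441356134, -0.7049487748078456], [-0.5923404339317392, -0.38221210042935605, -0.7092578660931007]], 't': [0.3636922327611033, -0.25837892464079454, 1.469620866094072]}
top {'fx': 367.15990808305145, 'fy': 367.15990808305145, 'cx': 253.13714216146883, 'cy': 191.38424558904188, 'R': [[-0.02415826447036327, -0.9995725104546261, 0.016467379913519337], [-0.9808219014291497, 0.02051195372843393, -0.19382377932325567], [0.19340314354913551, -0.020834012999870772, -0.9808981435233903]], 't': [-0.05502030224210396, 0.5834559318036593, 0.8624883300775404]}
```

View pics/top0x.png

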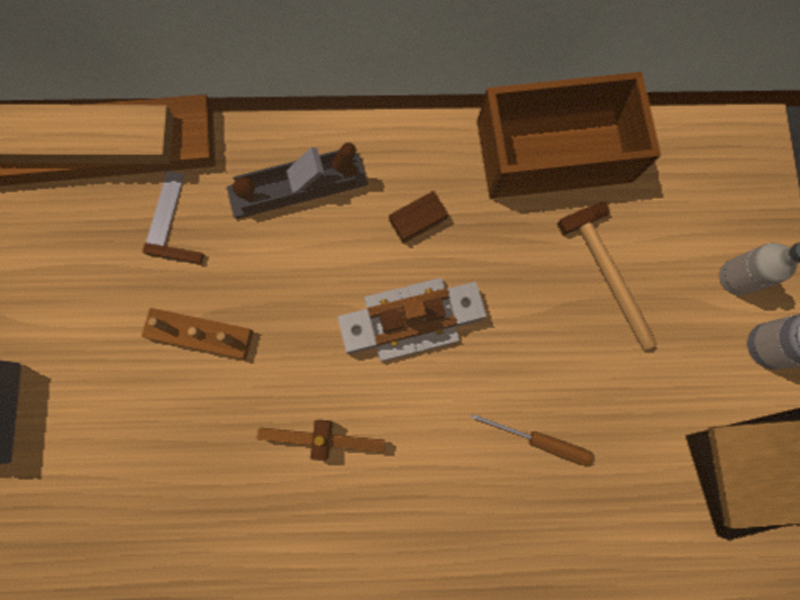

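View pics/scene0.png

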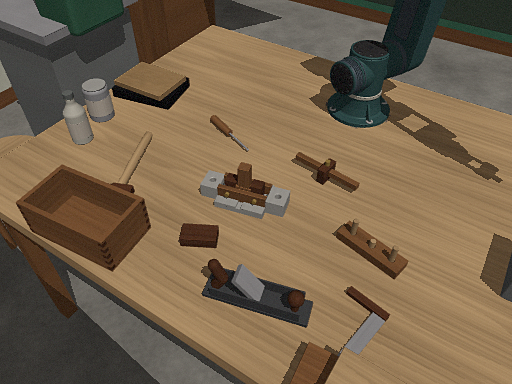

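The top view shows the stand at about (198,333)/(800x600), with three dowels, and the jig at about (412,320) with its bores at (356,330) and (466,302). I'll enlarge both from both cameras.

Run:
```python
import cv2,numpy as np
t=cv2.imread("pics/top0.png");s=cv2.imread("pics/scene0.png")
def c(i,x,y,w=100,h=75):return cv2.resize(i[y:y+h,x:x+w],(400,300),interpolation=cv2.INTER_CUBIC)
cv2.imwrite("pics/crop1.png",np.vstack([np.hstack([c(t,78,175),c(t,215,168)]),np.hstack([c(s,322,210),c(s,195,153)])]))
```

```text
(no output)
```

View pics/crop1.png

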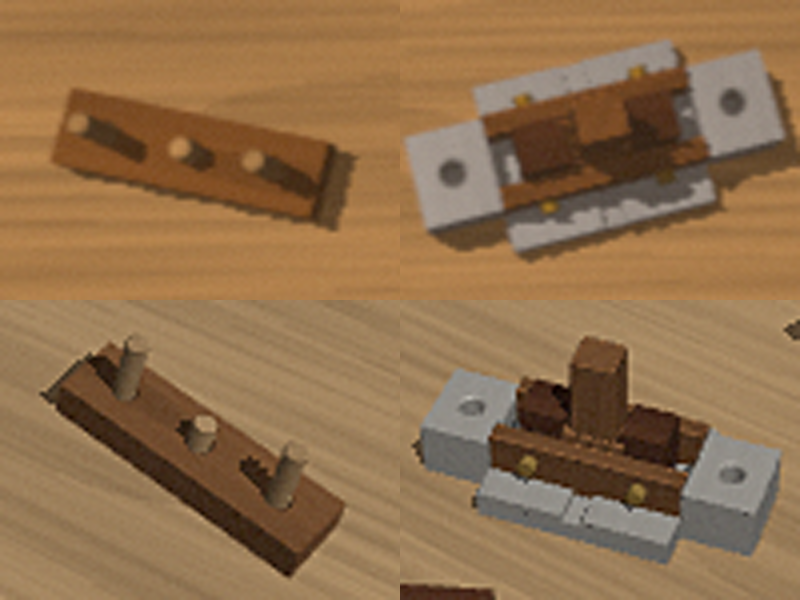

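```bash
cat > h.py <<'E'
import numpy as np
from scipy.optimize import least_squares
C={'scene':dict(f=431.2834294203061,c=(250.3924871684181,184.51496814606924),R=np.array([[-0.5427840073484637,0.8398720242303372,0.0007101281425888625],[0.5954144201279489,0.38539446441356134,-0.7049487748078456],[-0.5923404339317392,-0.38221210042935605,-0.7092578660931007]]),t=np.array([0.3636922327611033,-0.25837892464079454,1.469620866094072])),
'top':dict(f=367.15990808305145,c=(253.13714216146883,191.38424558904188),R=np.array([[-0.02415826447036327,-0.9995725104546261,0.016467379913519337],[-0.9808219014291497,0.02051195372843393,-0.19382377932325567],[0.19340314354913551,-0.020834012999870772,-0.9808981435233903]]),t=np.array([-0.05502030224210396,0.5834559318036593,0.8624883300775404]))}
def proj(c,X):
    p=c['R']@X+c['t'];return c['f']*p[:2]/p[2]+np.array(c['c'])
def W(p,l):
    x,y,a=p;c,s=np.cos(a),np.sin(a);return np.array([x+c*l[0]-s*l[1],y+s*l[0]+c*l[1],l[2]])
def fit(obs,p0,loss='soft_l1'):
    # obs: (cam dict, local mm, px)
    f=lambda p:np.concatenate([(proj(c,W(p,np.array(l)/1e3))-q) for c,l,q in obs])
    r=least_squares(f,p0,loss=loss,x_scale=[.01,.01,.1]);return r.x,f(r.x).reshape(-1,2)
E
python3 - <<'E'
from h import *
T,S=C['top'],C['scene']
q=lambda x,y,ox,oy:np.array([(x+.5)/4-.5+ox,(y+.5)/4-.5+oy])
# stand: +y = image left in top
o=[(T,(0,55,70),q(77,123,78,175)),(T,(0,0,44),q(180,150,78,175)),(T,(0,-55,70),q(254,160,78,175)),
(T,(25,85,25),q(72,88,78,175)),(T,(25,-85,25),q(335,145,78,175)),(T,(-25,85,25),q(52,160,78,175)),(T,(-25,-85,25),q(315,218,78,175))]
o2=[(S,(0,55,70),q(292,152,322,210)),(S,(0,0,44),q(204,120,322,210)),(S,(0,-55,70),q(137,42,322,210))]
def show(n,p,r):print(n,p.round(4),'\n',r.round(1).tolist())
for n,ob in (('both',o+o2),('top',o),('scene',o2)):show('stand '+n,*fit(ob,[.4,.3,0]))
j=[(T,(0,92,42),q(52,172,215,168)),(T,(0,-92,42),q(332,101,215,168)),
(T,(30,117,42),q(5,137,215,168)),(T,(-30,117,42),q(28,230,215,168)),(T,(30,-117,42),q(357,50,215,168)),(T,(-30,-117,42),q(383,138,215,168)),(T,(0,0,118),q(203,107,215,168))]
j2=[(S,(0,92,42),q(332,174,195,153)),(S,(0,-92,42),q(71,107,195,153)),(S,(30,117,42),q(358,212,195,153)),(S,(-30,117,42),q(380,152,195,153)),
(S,(-30,-117,42),q(59,71,195,153)),(S,(0,0,118),q(201,54,195,153))]
for n,ob in (('both',j+j2),('top',j),('scene',j2)):
    p,r=fit(ob,[.4,0,0]);show('jig '+n,p,r)
    print([W(p,np.array(l)/1e3).round(4).tolist() for l in((0,92,42),(0,-92,42),(0,0,118))])
E
```

```text
stand both [ 0.5396  0.2586 -0.2374] 
 [[0.6, 0.1], [0.2, -0.4], [0.1, 0.4], [0.4, -0.3], [-1.2, -0.5], [-0.4, 0.6], [-1.3, 0.4], [0.2, -0.4], [-0.4, 0.5], [-0.7, -0.0]]
stand top [ 0.5398  0.2583 -0.2337] 
 [[0.7, 0.1], [0.4, -0.4], [0.3, 0.3], [0.5, -0.2], [-1.0, -0.7], [-0.2, 0.7], [-1.1, 0.2]]
stand scene [ 0.5391  0.2592 -0.262 ] 
 [[0.2, -0.1], [-0.1, 0.5], [-0.0, -0.4]]
jig both [ 0.557  -0.0927  0.2309] 
 [[0.1, 0.5], [0.1, 0.3], [-0.6, 0.3], [-0.8, -0.0], [0.0, -0.4], [0.1, -0.1], [-1.0, 2.3], [-0.3, -0.1], [-0.1, -0.1], [-0.9, 0.8], [0.1, -0.1], [-1.1, -0.3], [-1.0, 0.3]]
[[0.5359, -0.0031, 0.042], [0.578, -0.1822, 0.042], [0.557, -0.0927, 0.118]]
jig top [ 0.5577 -0.0935  0.2298] 
 [[0.4, 0.1], [0.4, 0.1], [-0.3, -0.1], [-0.5, -0.4], [0.3, -0.6], [0.4, -0.3], [-0.7, 2.0]]
[[0.5367, -0.0039, 0.042], [0.5786, -0.1831, 0.042], [0.5577, -0.0935, 0.118]]
jig scene [ 0.556  -0.0917  0.2345] 
 [[0.3, -0.3], [0.4, -0.1], [-0.2, 0.7], [0.7, -0.3], [-0.7, -0.3], [-0.4, 0.3]]
[[0.5346, -0.0022, 0.042], [0.5773, -0.1812, 0.042], [0.556, -0.0917, 0.118]]
```

```bash
cat > plan.py <<'E'
import sys,numpy as np
from scipy.spatial.transform import Rotation as Ro
from bench import readout
def plan(xyz,rpy,step=.045,ang=8,grip=1.):
    o=readout.get_obs();p=np.array(o['tool_pos']);R=Ro.from_euler('xyz',o['ee_rot']);G=Ro.from_euler('xyz',rpy)
    d=np.array(xyz)-p;w=(R.inv()*G).as_rotvec()
    n=max(1,int(np.ceil(max(np.linalg.norm(d)/step,np.degrees(np.linalg.norm(w))/ang))))
    rows=[]
    for i in range(n):
        a=R.inv().apply(d/n)/.2;b=w/n/np.radians(120);rows.append(' '.join(f'{v:.3f}' for v in [*a,*b])+f' {grip:g}');R=R*Ro.from_rotvec(w/n)
    print(n,'; '.join(rows))
if __name__=='__main__':
    v=[float(x) for x in sys.argv[1:]];plan(v[:3],[np.pi,0,v[3]],grip=v[4] if len(v)>4 else 1,step=v[5] if len(v)>5 else .045)
E
python3 plan.py 0.5525 0.312 0.19 1.334 0.5
```

```text
11 -0.203 -0.045 0.007 -0.000 0.000 0.067 0.5; -0.208 -0.016 0.007 -0.000 0.000 0.067 0.5; -0.208 0.013 0.007 -0.000 0.000 0.067 0.5; -0.204 0.041 0.007 -0.000 0.000 0.067 0.5; -0.196 0.069 0.007 -0.000 0.000 0.067 0.5; -0.185 0.096 0.007 -0.000 0.000 0.067 0.5; -0.170 0.121 0.006 -0.000 0.000 0.067 0.5; -0.151 0.143 0.006 -0.000 0.000 0.067 0.5; -0.130 0.163 0.007 -0.000 0.000 0.067 0.5; -0.106 0.179 0.007 -0.000 0.000 0.067 0.5; -0.080 0.192 0.007 -0.000 0.000 0.067 0.5
```

Request:
carry_out:
  motion: "-0.203 -0.045 0.007 0 0 0.067 0.5; -0.208 -0.016 0.007 0 0 0.067 0.5; -0.208 0.013 0.007 0 0 0.067 0.5; -0.204 0.041 0.007 0 0 0.067 0.5; -0.196 0.069 0.007 0 0 0.067 0.5; -0.185 0.096 0.007 0 0 0.067 0.5; -0.17 0.121 0.006 0 0 0.067 0.5; -0.151 0.143 0.006 0 0 0.067 0.5; -0.13 0.163 0.007 0 0 0.067 0.5; -0.106 0.179 0.007 0 0 0.067 0.5; -0.08 0.192 0.007 0 0 0.067 0.5; 0 0 0 0 0 0 0.5"

```text
time: 1.6
tool_pos: [0.5535, 0.3087, 0.1887]
ee_rot: [-3.14, 0.002, 1.319]
wrist_force: [-0.6, -0.0, -0.4]
width: 0.047
finger_force: 0.0
```

Run:
```python
from bench import readout, imaging
import cv2,numpy as np
o=readout.get_obs();print(o['tool_pos'],o['ee_rot'])
s=imaging.snapshot("wrist");cv2.imwrite("pics/w1.png",s["pixels"][:,:,::-1]);np.savez("w1.npz",**s)
R,t=np.array(s['R']),np.array(s['t']);print(s['fx'],s['cx'],s['cy'],R.round(3).tolist(),(-R.T@t).round(4))
import h
c=dict(f=s['fx'],c=(s['cx'],s['cy']),R=R,t=t)
for X in ([.5525,.312,.07],[.5396,.2586,.044],[.5267,.2051,.07],[.5525,.312,.025]):print(h.proj(c,np.array(X)))
```

```text
[0.55345604 0.3087065  0.18865728] [-3.13993267e+00  1.96619156e-03  1.31942507e+00]
292.390586428334 257.7849727662554 189.5054819113305 [[0.969, -0.248, -0.002], [-0.24, -0.937, 0.255], [-0.065, -0.246, -0.967]] [0.5714 0.3811 0.368 ]
[257.28742442 183.15955786]
[258.03820431 223.22056565]
[258.68701904 276.661633  ]
[257.43103567 174.36478666]
```

View pics/w1.png

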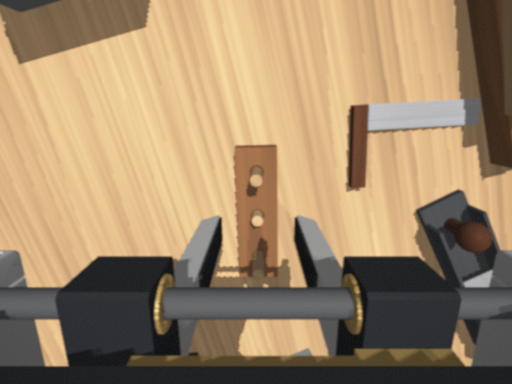

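The wrist view shows dowel A at about (257,178) and the stub at (258,218), both close to the predictions (257,183) and (258,223). I'll enlarge it.

Run:
```python
import cv2
a=cv2.imread("pics/w1.png")[135:285,210:310]
cv2.imwrite("pics/w1c.png",cv2.resize(a,(400,600),interpolation=cv2.INTER_CUBIC))
```

```text
(no output)
```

View pics/w1c.png

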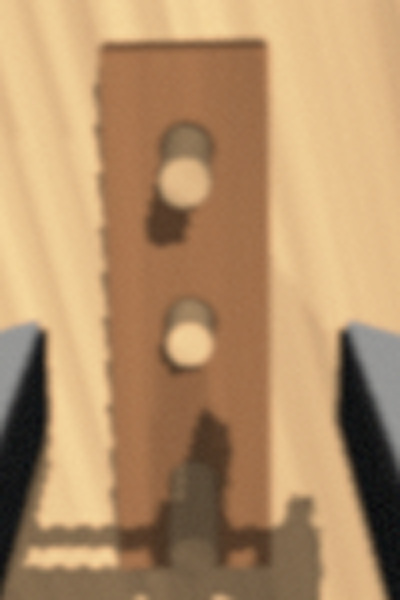

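```bash
cat >> h.py <<'E'
def ray(c,px,z):
    d=c['R'].T@np.array([(px[0]-c['c'][0])/c['f'],(px[1]-c['c'][1])/c['f'],1.]);o=-c['R'].T@c['t'];return o+d*(z-o[2])/d[2]
def wcam(f):
    s=np.load(f);return dict(f=float(s['fx']),c=(float(s['cx']),float(s['cy'])),R=s['R'],t=s['t'])
E
python3 - <<'E'
from h import *
w=wcam('w1.npz');T,S=C['top'],C['scene']
q=lambda x,y,ox,oy:np.array([(x+.5)/4-.5+ox,(y+.5)/4-.5+oy])
print('A',ray(w,q(184,182,210,135),.07),ray(T,q(77,123,78,175),.07),ray(S,q(292,152,322,210),.07))
print('stub',ray(w,q(189,344,210,135),.044),ray(T,q(180,150,78,175),.044),ray(S,q(204,120,322,210),.044))
print('B',ray(T,q(254,160,78,175),.07),ray(S,q(137,42,322,210),.07))
print('standfar edge corners',ray(w,q(104,47,210,135),.025),ray(w,q(267,43,210,135),.025))
E
```

```text
A [0.551628   0.31558883 0.07      ] [0.5528466  0.31348646 0.07      ] [0.55383388 0.31211854 0.07      ]
stub [0.53908108 0.26210085 0.044     ] [0.53871078 0.25915861 0.044     ] [0.5375849 0.2589009 0.044    ]
B [0.52778665 0.20548285 0.07      ] [0.52588182 0.20657387 0.07      ]
standfar edge corners [0.53612033 0.35061246 0.025     ] [0.58248405 0.33993797 0.025     ]
```

```bash
python3 plan.py 0.5527 0.3137 0.045 1.334 0.5 .03
```

```text
5 0.004 -0.000 0.144 -0.000 0.000 -0.001 0.5; 0.004 -0.000 0.144 -0.000 0.000 -0.001 0.5; 0.004 -0.000 0.144 -0.000 0.000 -0.001 0.5; 0.004 -0.000 0.144 -0.000 0.000 -0.001 0.5; 0.004 -0.000 0.144 -0.000 0.000 -0.001 0.5
```

Request:
carry_out:
  motion: "0.025 -0.001 0.144 0 0 -0.007 0.5; 0 0 0.144 0 0 0 0.5; 0 0 0.144 0 0 0 0.5; 0 0 0.144 0 0 0 0.5; 0 0 0.144 0 0 0 0.5; 0 0 0 0 0 0 0.5"

```text
time: 2.4
tool_pos: [0.5495, 0.3157, 0.0434]
ee_rot: [-3.136, 0.004, 1.34]
wrist_force: [-0.3, -0.2, 0.1]
width: 0.047
finger_force: 0.0
```

Request:
carry_out:
  motion: "-0.006 0.018 0 0 0 0 0.5; 0 0 0 0 0 0 0.5; 0 0 0 0 0 0 0.5"

```text
time: 2.78
tool_pos: [0.5569, 0.3141, 0.048]
ee_rot: [3.14, -0.002, 1.338]
wrist_force: [0.7, -0.3, -0.6]
width: 0.0467
finger_force: 0.0
```

Request:
carry_out:
  motion: "0 0 0 0 0 0 0.5; 0 0 0 0 0 0 0.5"

```text
time: 3.02
tool_pos: [0.5562, 0.3137, 0.0467]
ee_rot: [3.141, -0.0, 1.338]
wrist_force: [-0.3, -0.7, -0.2]
width: 0.0474
finger_force: 0.0
```

Run:
```python
from bench import readout,imaging
import numpy as np
for i in range(4):
    o=readout.get_obs();print(o['time'],o['tool_pos'].round(4),o['ee_rot'].round(4),o['joint_positions'].round(4));s=imaging.snapshot("wrist")
```

```text
3.025 [0.5562 0.3137 0.0467] [ 3.1414e+00 -3.0000e-04  1.3378e+00] [4.2480e-01 3.5800e-01 1.3660e+00 1.0000e-04 1.4172e+00 6.5780e-01]
3.075 [0.5561 0.3137 0.0466] [ 3.1416e+00 -1.0000e-04  1.3379e+00] [4.2480e-01 3.5820e-01 1.3661e+00 1.0000e-04 1.4172e+00 6.5770e-01]
3.125 [0.5561 0.3137 0.0465] [-3.1415 -0.      1.3379] [4.2480e-01 3.5820e-01 1.3661e+00 1.0000e-04 1.4173e+00 6.5780e-01]
3.175 [0.556  0.3137 0.0464] [-3.1415  0.      1.3378] [4.2480e-01 3.5830e-01 1.3662e+00 1.0000e-04 1.4172e+00 6.5780e-01]
```

Request:
carry_out:
  motion: "-0.004 -0.016 0 0 0 0 0.5; 0 0 0 0 0 0 0.5; 0 0 0 0 0 0 0.5; 0 0 0 0 0 0 0.5; 0 0 0 0 0 0 0; 0 0 0 0 0 0 0; 0 0 0 0 0 0 0; 0 0 0 0 0 0 0; 0 0 0 0 0 0 0"

```text
time: 4.35
tool_pos: [0.5528, 0.3137, 0.0465]
ee_rot: [3.142, -0.0, 1.338]
wrist_force: [-0.2, 0.3, -0.6]
width: 0.0131
finger_force: 30.0
```

Request:
carry_out:
  motion: "0 0 -0.08 0 0 0 0; 0 0 -0.15 0 0 0 0; 0 0 -0.15 0 0 0 0; 0 0 -0.2 0 0 0 0; 0 0 -0.2 0 0 0 0; 0 0 0 0 0 0 0; 0 0 0 0 0 0 0; 0 0 0 0 0 0 0"

```text
time: 5.35
tool_pos: [0.5519, 0.3132, 0.2003]
ee_rot: [-3.138, 0.002, 1.338]
wrist_force: [0.8, 0.0, 0.1]
width: 0.0133
finger_force: 30.0
```

```bash
python3 plan.py 0.578 -0.1822 0.19 1.802 0; python3 -c "
from bench import imaging
import cv2
s=imaging.snapshot('top');cv2.imwrite('pics/t2.png',s['pixels'][:,:,::-1])"
```

```text
12 -0.198 0.058 0.005 -0.000 0.000 -0.018 0; -0.200 0.051 0.005 -0.000 0.000 -0.018 0; -0.202 0.043 0.005 -0.000 0.000 -0.018 0; -0.204 0.035 0.005 -0.000 0.000 -0.018 0; -0.205 0.027 0.005 -0.000 0.000 -0.018 0; -0.206 0.019 0.005 -0.000 0.000 -0.018 0; -0.206 0.011 0.004 -0.000 0.000 -0.018 0; -0.207 0.003 0.004 -0.000 0.000 -0.018 0; -0.207 -0.005 0.004 -0.000 0.000 -0.018 0; -0.206 -0.013 0.004 -0.000 0.000 -0.018 0; -0.206 -0.021 0.004 -0.000 0.000 -0.018 0; -0.205 -0.029 0.004 -0.000 0.000 -0.018 0
```

Request:
carry_out:
  motion: "-0.198 0.058 0.004 0 0 -0.018 0; -0.2 0.051 0.004 0 0 -0.018 0; -0.202 0.043 0.004 0 0 -0.018 0; -0.204 0.035 0.004 0 0 -0.018 0; -0.205 0.027 0.004 0 0 -0.018 0; -0.206 0.019 0.004 0 0 -0.018 0; -0.206 0.011 0.004 0 0 -0.018 0; -0.207 0.003 0.004 0 0 -0.018 0; -0.207 -0.005 0.004 0 0 -0.018 0; -0.206 -0.013 0.004 0 0 -0.018 0; -0.206 -0.021 0.004 0 0 -0.018 0; -0.205 -0.029 0.004 0 0 -0.018 0"

```text
time: 6.9
tool_pos: [0.5757, -0.183, 0.1913]
ee_rot: [-3.14, -0.002, 1.791]
wrist_force: [0.5, 0.8, 0.5]
width: 0.013
finger_force: 30.0
```

Request:
carry_out:
  motion: "0 0 0.1 0 0 0 0; 0 0 0.1 0 0 0 0; 0 0 0.1 0 0 0 0; 0 0 0 0 0 0 0; 0 0 0 0 0 0 0; 0 0 0 0 0 0 0; 0 0 0 0 0 0 0"

```text
time: 7.78
tool_pos: [0.5768, -0.182, 0.1339]
ee_rot: [3.14, 0.001, 1.79]
wrist_force: [-0.1, 0.9, 0.7]
width: 0.0133
finger_force: 30.0
```

Run:
```python
from bench import readout, imaging
import cv2,numpy as np
import h
o=readout.get_obs();print(o['tool_pos'],o['ee_rot'])
s=imaging.snapshot("wrist");cv2.imwrite("pics/w2.png",s["pixels"][:,:,::-1]);np.savez("w2.npz",**s)
c=h.wcam('w2.npz')
for X in ([.578,-.1822,.042],[.536,-.0031,.042],[.557,-.0927,.118]):print(h.proj(c,np.array(X)))
```

```text
[ 0.57676743 -0.18202959  0.13387116] [3.14013917e+00 9.34357417e-04 1.79036660e+00]
[259.35556653 193.54942214]
[257.2938974  -27.23215764]
[258.75901507  85.3681398 ]
```

View pics/w2.png

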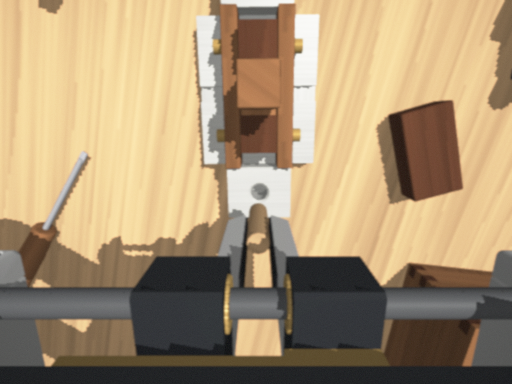

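The bore is at (260,191), predicted (259.4,193.5). The dowel's lower end is near (258,206). I'll enlarge this to measure them relative to each other.

Run:
```python
import cv2,numpy as np
from h import *
a=cv2.imread("pics/w2.png")[165:265,210:310]
cv2.imwrite("pics/w2c.png",cv2.resize(a,(600,600),interpolation=cv2.INTER_CUBIC))
c=wcam('w2.npz');p=np.array([.57677,-.18203,.1339])
for dz in (-.0365,0,.0235):print(proj(c,p+[0,0,dz]))
for a in np.linspace(0,2*np.pi,8,endpoint=False):print(proj(c,p+[.007*np.cos(a),.007*np.sin(a),-.0365]).round(1),end=' ')
```

```text
[258.29532332 212.00245848]
[258.43798521 230.19500456]
[258.56124806 245.91374517]
[267.  213.9] [265.9 207.4] [260.3 203.6] [253.5 204.8] [249.5 210.1] [250.7 216.5] [256.3 220.3] [263.1 219.1]
```

View pics/w2c.png

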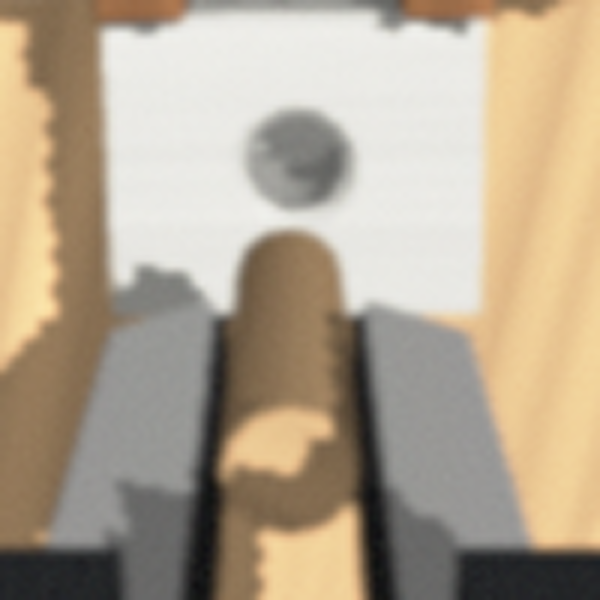

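Run:
```python
from h import *
c=wcam('w2.npz');b=ray(c,(259.75,191.0),.042);d=ray(c,(257.9,211.6),.1339-.0365);print(b,d,b-d)
n=ray(c,(258,83),.118);print(n)
```

```text
[ 0.57781198 -0.17963906  0.042     ] [ 0.5763973  -0.18177445  0.0974    ] [ 0.00141468  0.00213539 -0.0554    ]
[ 0.55622416 -0.09142765  0.118     ]
```

Request:
carry_out:
  motion: "0.005 0.008 0.08 0 0 0 0; 0 0 0.08 0 0 0 0; 0 0 0.07 0 0 0 0; 0 0 0 0 0 0 0; 0 0 0 0 0 0 0; 0 0 0 0 0 0 0; 0 0 0 0 0 0 0"

```text
time: 8.7
tool_pos: [0.5781, -0.1808, 0.0876]
ee_rot: [3.14, 0.001, 1.79]
wrist_force: [0.2, -0.7, 0.5]
width: 0.0133
finger_force: 30.0
```

Run:
```python
from bench import readout, imaging
import cv2,numpy as np
from h import *
o=readout.get_obs();print(o['tool_pos'],o['ee_rot'])
ims=[]
s=imaging.snapshot("wrist");np.savez("w3.npz",**s)
a=s["pixels"][165:265,210:310,::-1];ims.append(cv2.resize(a,(400,400),interpolation=cv2.INTER_CUBIC))
s=imaging.snapshot("scene");p=proj(C['scene'],np.array([.578,-.182,.06])).astype(int);print(p)
a=s["pixels"][p[1]-25:p[1]+25,p[0]-25:p[0]+25,::-1];ims.append(cv2.resize(a,(400,400),interpolation=cv2.INTER_CUBIC))
cv2.imwrite("pics/w3c.png",np.hstack(ims))
c=wcam('w3.npz');p=o['tool_pos']
print(proj(c,p-[0,0,.0365]),proj(c,np.array([.578,-.1822,.042])))
```

```text
[ 0.57805731 -0.18076703  0.08762156] [3.14042329e+00 7.37859190e-04 1.79023266e+00]
[211 174]
[258.29465308 212.0123123 ] [257.81312975 209.94278048]
```

View pics/w3c.png

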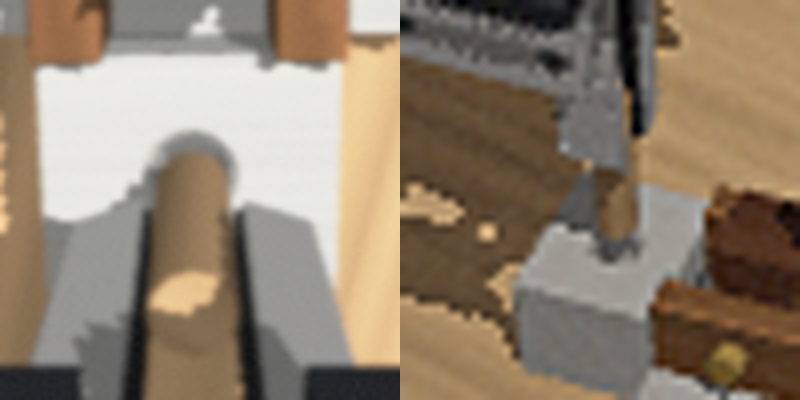

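Run:
```python
from h import *
c=wcam('w3.npz');b=ray(c,(258.4,206.9),.042);d=ray(c,(258.1,211.1),.0876-.0365);print(b,d,b-d)
for a in (0,1.57,3.14,4.71):print(proj(c,b+[.01*np.cos(a),.01*np.sin(a),0]))
```

```text
[ 0.57789806 -0.1795695   0.042     ] [ 0.57774736 -0.18007614  0.0511    ] [ 0.00015071  0.00050664 -0.0091    ]
[270.44578036 209.46144815]
[261.1434212  195.28057836]
[246.30125287 204.30801141]
[255.69433915 218.27484149]
```

Request:
carry_out:
  motion: "-0.004 0.001 0.03 0 0 0 0; 0 0 0.03 0 0 0 0; 0 0 0.02 0 0 0 0; 0 0 0 0 0 0 0; 0 0 0 0 0 0 0"

```text
time: 9.43
tool_pos: [0.578, -0.1814, 0.0708]
ee_rot: [-3.142, -0.0, 1.79]
wrist_force: [0.4, -0.7, -0.2]
width: 0.0134
finger_force: 30.0
```

Request:
carry_out:
  motion: "0 0 0.03 0 0 0 0; 0 0 0.03 0 0 0 0; 0 0 0.03 0 0 0 0; 0 0 0.01 0 0 0 0; 0 0 0 0 0 0 0; 0 0 0 0 0 0 0; 0 0 0 0 0 0 0"

```text
time: 10.3
tool_pos: [0.578, -0.1814, 0.0509]
ee_rot: [-3.142, 0.0, 1.79]
wrist_force: [-0.6, -0.3, -1.1]
width: 0.0134
finger_force: 30.0
```

Slides freely, with the end about 2 mm above the bottom. I'll lower it another 2.5 mm and check the force.

Request:
carry_out:
  motion: "0 0 0.008 0 0 0 0; 0 0 0.006 0 0 0 0; 0 0 0 0 0 0 0; 0 0 0 0 0 0 0"

```text
time: 10.8
tool_pos: [0.5781, -0.1814, 0.0484]
ee_rot: [3.141, 0.0, 1.79]
wrist_force: [-1.1, -1.4, 2.7]
width: 0.0134
finger_force: 30.0
```

Request:
carry_out:
  motion: "0 0 0 0 0 0 0.4; 0 0 0 0 0 0 0.4; 0 0 0 0 0 0 0.4; 0 0 -0.08 0 0 0 0.4; 0 0 -0.15 0 0 0 0.4; 0 0 -0.2 0 0 0 0.4; 0 0 -0.25 0 0 0 0.5; 0 0 0 0 0 0 0.5; 0 0 0 0 0 0 0.5"

```text
time: 11.92
tool_pos: [0.578, -0.1813, 0.1845]
ee_rot: [3.141, 0.0, 1.79]
wrist_force: [-0.8, -0.0, 0.0]
width: 0.0467
finger_force: 0.0
```

```bash
python3 plan.py 0.5267 0.2060 0.13 1.338 0.5;python3 - <<'E'
from bench import imaging
import cv2,numpy as np
from h import *
i=[]
s=imaging.snapshot("scene")['pixels'][:,:,::-1]
i.append(cv2.resize(s[150:230,190:300],(550,400),interpolation=cv2.INTER_CUBIC))
cv2.imwrite("pics/s4.png",i[0])
E
```

```text
9 0.216 0.019 0.030 0.000 0.000 0.024 0.5; 0.217 0.008 0.030 0.000 0.000 0.024 0.5; 0.217 -0.003 0.030 0.000 0.000 0.024 0.5; 0.217 -0.014 0.030 0.000 0.000 0.024 0.5; 0.216 -0.025 0.030 0.000 0.000 0.024 0.5; 0.214 -0.035 0.030 0.000 0.000 0.024 0.5; 0.212 -0.046 0.030 0.000 0.000 0.024 0.5; 0.210 -0.057 0.030 0.000 0.000 0.024 0.5; 0.206 -0.067 0.030 0.000 0.000 0.024 0.5
```

View pics/s4.png

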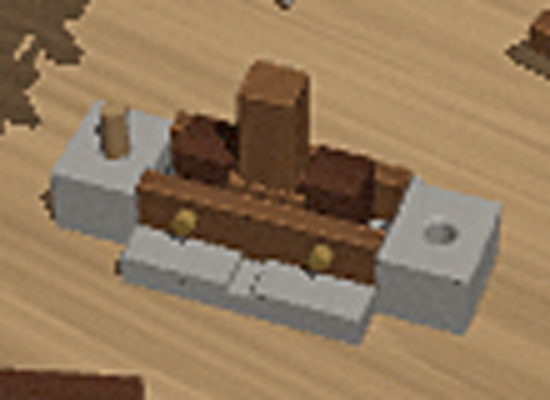

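The dowel in bore_r stands seated at about (115,130), roughly 30 mm proud. Next is dowel B.

Request:
carry_out:
  motion: "0.216 0.019 0.03 0 0 0.024 0.5; 0.217 0.008 0.03 0 0 0.024 0.5; 0.217 -0.003 0.03 0 0 0.024 0.5; 0.217 -0.014 0.03 0 0 0.024 0.5; 0.216 -0.025 0.03 0 0 0.024 0.5; 0.214 -0.035 0.03 0 0 0.024 0.5; 0.212 -0.046 0.03 0 0 0.024 0.5; 0.21 -0.057 0.03 0 0 0.024 0.5; 0.206 -0.067 0.03 0 0 0.024 0.5; 0 0 0 0 0 0 0.5; 0 0 0 0 0 0 0.5; 0 0 0 0 0 0 0.5"

```text
time: 13.48
tool_pos: [0.5266, 0.2048, 0.1297]
ee_rot: [-3.141, 0.001, 1.337]
wrist_force: [0.2, -0.3, 0.3]
width: 0.047
finger_force: 0.0
```

```bash
python3 plan.py 0.5269 0.2062 0.046 1.338 0.5 0.025
```

```text
4 0.002 0.000 0.105 -0.000 0.000 -0.000 0.5; 0.002 -0.000 0.105 -0.000 0.000 -0.000 0.5; 0.002 -0.000 0.105 -0.000 0.000 -0.000 0.5; 0.002 -0.000 0.105 -0.000 0.000 -0.000 0.5
```

Request:
carry_out:
  motion: "0.008 0 0.105 0 0 0 0.5; 0 0 0.105 0 0 0 0.5; 0 0 0.105 0 0 0 0.5; 0 0 0.1 0 0 0 0.5; 0 0 0 0 0 0 0.5; 0 0 0 0 0 0 0.5; 0 0 0 0 0 0 0.5; 0 0 0 0 0 0 0.5"

```text
time: 14.48
tool_pos: [0.5275, 0.2077, 0.0481]
ee_rot: [3.14, -0.001, 1.338]
wrist_force: [0.1, -0.2, -0.2]
width: 0.0471
finger_force: 0.0
```

Request:
carry_out:
  motion: "-0.006 -0.002 0.006 0 0 0 0.5; 0 0 0 0 0 0 0.5; 0 0 0 0 0 0 0.5; 0 0 0 0 0 0 0; 0 0 0 0 0 0 0; 0 0 0 0 0 0 0; 0 0 0 0 0 0 0; 0 0 0 0 0 0 0"

```text
time: 15.48
tool_pos: [0.5265, 0.2065, 0.0459]
ee_rot: [3.141, -0.0, 1.338]
wrist_force: [0.9, -0.6, -0.7]
width: 0.0131
finger_force: 30.0
```

Request:
carry_out:
  motion: "0 0 -0.08 0 0 0 0; 0 0 -0.12 0 0 0 0; 0 0 -0.12 0 0 0 0; 0 0 -0.1 0 0 0 0; 0 0 0 0 0 0 0; 0 0 0 0 0 0 0"

```text
time: 16.23
tool_pos: [0.5256, 0.2065, 0.1295]
ee_rot: [-3.14, 0.0, 1.338]
wrist_force: [0.0, 0.3, -0.1]
width: 0.0135
finger_force: 30.0
```

```bash
python3 plan.py 0.536 -0.0027 0.125 1.79 0
```

```text
5 -0.201 0.058 0.005 -0.000 0.000 -0.043 0; -0.206 0.040 0.005 -0.000 0.000 -0.043 0; -0.208 0.021 0.005 -0.000 0.000 -0.043 0; -0.209 0.002 0.005 -0.000 0.000 -0.043 0; -0.209 -0.017 0.005 -0.000 0.000 -0.043 0
```

Request:
carry_out:
  motion: "-0.201 0.058 0.005 0 0 -0.043 0; -0.206 0.04 0.005 0 0 -0.043 0; -0.208 0.021 0.005 0 0 -0.043 0; -0.209 0.002 0.005 0 0 -0.043 0; -0.209 -0.017 0.005 0 0 -0.043 0; 0 0 0.08 0 0 0 0; 0 0 0.08 0 0 0 0; 0 0 0 0 0 0 0; 0 0 0 0 0 0 0; 0 0 0 0 0 0 0; 0 0 0 0 0 0 0"

```text
time: 17.6
tool_pos: [0.5366, -0.0023, 0.0936]
ee_rot: [3.14, 0.0, 1.789]
wrist_force: [-0.5, 0.0, -0.2]
width: 0.0133
finger_force: 30.0
```

```bash
python3 plan.py 0.536 -0.0027 0.085 1.79 0
```

```text
1 -0.001 -0.003 0.043 0.001 0.000 -0.001 0
```

Request:
carry_out:
  motion: "-0.001 -0.003 0.04 0 0 0 0; 0 0 0.03 0 0 0 0; 0 0 0.02 0 0 0 0; 0 0 0.02 0 0 0 0; 0 0 0.01 0 0 0 0; 0 0 0 0 0 0 0; 0 0 0 0 0 0 0; 0 0 0 0 0 0 0"

```text
time: 18.6
tool_pos: [0.5357, -0.0029, 0.0691]
ee_rot: [3.141, -0.0, 1.788]
wrist_force: [0.8, 0.1, -0.6]
width: 0.013
finger_force: 30.0
```

Entered the bore without force. Down to the bottom: 21 mm to go.

Request:
carry_out:
  motion: "0 0 0.03 0 0 0 0; 0 0 0.03 0 0 0 0; 0 0 0.025 0 0 0 0; 0 0 0.01 0 0 0 0; 0 0 0 0 0 0 0; 0 0 0 0 0 0 0; 0 0 0.008 0 0 0 0; 0 0 0.006 0 0 0 0; 0 0 0 0 0 0 0; 0 0 0 0 0 0 0"

```text
time: 19.85
tool_pos: [0.5358, -0.0029, 0.0477]
ee_rot: [3.141, 0.0, 1.788]
wrist_force: [-1.8, -0.3, 5.9]
width: 0.0133
finger_force: 30.0
```

Request:
carry_out:
  motion: "0 0 0 0 0 0 0.4; 0 0 0 0 0 0 0.4; 0 0 0 0 0 0 0.4; 0 0 -0.08 0 0 0 0.4; 0 0 -0.15 0 0 0 0.4; 0 0 -0.2 0 0 0 0.4; 0 0 -0.2 0 0 0 0.6; 0 0 0 0 0 0 0.6; 0 0 0 0 0 0 0.6"

```text
time: 20.98
tool_pos: [0.5354, -0.0029, 0.1729]
ee_rot: [-3.141, -0.0, 1.788]
wrist_force: [0.3, 0.4, -1.8]
width: 0.0564
finger_force: 0.0
```

```bash
python3 plan.py 0.557 -0.0922 0.165 0.2327 0.65
```

```text
12 -0.038 0.001 0.003 -0.000 0.000 0.062 0.65; -0.038 0.006 0.003 -0.000 0.000 0.062 0.65; -0.037 0.011 0.003 -0.000 0.000 0.062 0.65; -0.035 0.015 0.003 -0.000 0.000 0.062 0.65; -0.033 0.020 0.003 -0.000 0.000 0.062 0.65; -0.030 0.024 0.003 -0.000 0.000 0.062 0.65; -0.027 0.027 0.003 -0.000 0.000 0.062 0.65; -0.023 0.031 0.003 -0.000 0.000 0.062 0.65; -0.019 0.033 0.003 -0.000 0.000 0.062 0.65; -0.014 0.035 0.003 -0.000 0.000 0.062 0.65; -0.010 0.037 0.003 -0.000 0.000 0.062 0.65; -0.005 0.038 0.003 -0.000 0.000 0.062 0.65
```

Request:
carry_out:
  motion: "-0.038 0.001 0.003 0 0 0.062 0.65; -0.038 0.006 0.003 0 0 0.062 0.65; -0.037 0.011 0.003 0 0 0.062 0.65; -0.035 0.015 0.003 0 0 0.062 0.65; -0.033 0.02 0.003 0 0 0.062 0.65; -0.03 0.024 0.003 0 0 0.062 0.65; -0.027 0.027 0.003 0 0 0.062 0.65; -0.023 0.031 0.003 0 0 0.062 0.65; -0.019 0.033 0.003 0 0 0.062 0.65; -0.014 0.035 0.003 0 0 0.062 0.65; -0.01 0.037 0.003 0 0 0.062 0.65; -0.005 0.038 0.003 0 0 0.062 0.65"

```text
time: 22.48
tool_pos: [0.556, -0.0922, 0.1633]
ee_rot: [-3.139, 0.004, 0.226]
wrist_force: [0.4, 0.1, -0.4]
width: 0.0612
finger_force: 0.0
```

Request:
carry_out:
  motion: "0 0 0 0 0 0 0.65; 0 0 0 0 0 0 0.65; 0 0 0 0 0 0 0.65; 0 0 0 0 0 0 0.65"

```text
time: 22.98
tool_pos: [0.5571, -0.092, 0.1659]
ee_rot: [-3.141, -0.0, 0.231]
wrist_force: [-0.1, -0.5, -0.7]
width: 0.0612
finger_force: 0.0
```

```bash
python3 plan.py 0.557 -0.0922 0.077 0.2327 0.65 .025; python3 -c "
from bench import readout,imaging
import cv2,numpy as np
from h import *
print(readout.get_obs()['joint_positions'])
s=imaging.snapshot('wrist')
cv2.imwrite('pics/w5.png',s['pixels'][:,:,::-1]);np.savez('w5.npz',**s);c=wcam('w5.npz')
for X in ([.5358,-.0029,.072],[.5781,-.1814,.072],[.557,-.0922,.118]):print(proj(c,np.array(X)))
"
```

```text
4 -0.000 0.000 0.111 -0.000 -0.000 -0.000 0.65; -0.000 0.000 0.111 -0.000 -0.000 -0.000 0.65; -0.000 0.000 0.111 -0.000 -0.000 -0.000 0.65; -0.000 0.000 0.111 -0.000 -0.000 -0.000 0.65
[-2.64149218e-01  1.30589657e-01  1.40145234e+00  1.27760471e-04
  1.60951699e+00  1.07584986e+00]
[164.47411733 191.18024322]
[354.05951586 190.91979784]
[259.59050767 205.58023325]
```

Request:
carry_out:
  motion: "0 0 0.12 0 0 0 0.65; 0 0 0.12 0 0 0 0.65; 0 0 0.1 0 0 0 0.65; 0 0 0.07 0 0 0 0.65; 0 0 0.03 0 0 0 0.65; 0 0 0 0 0 0 0.65; 0 0 0 0 0 0 0.65; 0 0 0 0 0 0 0.65; 0 0 0 0 0 0 0.65"

```text
time: 24.15
tool_pos: [0.5574, -0.0923, 0.0784]
ee_rot: [3.141, -0.001, 0.23]
wrist_force: [0.3, -0.0, -0.9]
width: 0.0608
finger_force: 0.0
```

Request:
carry_out:
  motion: "0 0 0.005 0 0 0 0; 0 0 0 0 0 0 0; 0 0 0 0 0 0 0; 0 0 0 0 0 0 0; 0 0 0 0 0 0 0; 0 0 0 0 0 0 0"

```text
time: 24.9
tool_pos: [0.5571, -0.0922, 0.0768]
ee_rot: [-3.142, -0.0, 0.23]
wrist_force: [0.8, -0.5, -0.0]
width: 0.0297
finger_force: 30.0
```

```bash
cat > rock.py <<'E'
import sys,numpy as np
from scipy.spatial.transform import Rotation as Ro
# lean angles (deg, + towards jig +y) path; prints rows of tool shifts/turns about the foot edges
def rows(a0,a1,n,z=.0625):
    def pose(a):
        t=np.radians(a);s=1 if a>=0 else -1;r=np.array([0,-s*.006,z])
        M=Ro.from_rotvec([-t,0,0]);return np.array([0,s*.006,0])+M.apply(r),M*Ro.from_euler('x',np.pi)
    out=[];A=np.linspace(a0,a1,n+1)
    for u,v in zip(A[:-1],A[1:]):
        (p,R),(q,S)=pose(u),pose(v)
        d=R.inv().apply(q-p)/.2;w=(R.inv()*S).as_rotvec()/np.radians(120)
        out.append(' '.join(f'{x:.4f}' for x in[*d,*w])+' 0')
    return '; '.join(out)
for a in((0,8,4),(8,0,4),(0,-8,4),(-8,0,4)):print(a,rows(*a))
from bench import readout
o=readout.get_obs();print({k:o[k].round(4) for k in('tool_pos','ee_rot','wrist_force','wrist_torque')},o['width'])
E
python3 rock.py
```

```text
(0, 8, 4) 0.0000 -0.0109 -0.0009 -0.0167 0.0000 0.0000 0; 0.0000 -0.0109 -0.0009 -0.0167 0.0000 0.0000 0; 0.0000 -0.0109 -0.0009 -0.0167 0.0000 0.0000 0; 0.0000 -0.0109 -0.0009 -0.0167 0.0000 0.0000 0
(8, 0, 4) 0.0000 0.0109 0.0012 0.0167 0.0000 0.0000 0; 0.0000 0.0109 0.0012 0.0167 0.0000 0.0000 0; 0.0000 0.0109 0.0012 0.0167 0.0000 0.0000 0; 0.0000 0.0109 0.0012 0.0167 0.0000 0.0000 0
(0, -8, 4) 0.0000 0.0109 -0.0009 0.0167 0.0000 0.0000 0; 0.0000 0.0109 -0.0009 0.0167 0.0000 0.0000 0; 0.0000 0.0109 -0.0009 0.0167 0.0000 0.0000 0; 0.0000 0.0109 -0.0009 0.0167 0.0000 0.0000 0
(-8, 0, 4) 0.0000 -0.0109 0.0012 -0.0167 0.0000 0.0000 0; 0.0000 -0.0109 0.0012 -0.0167 0.0000 0.0000 0; 0.0000 -0.0109 0.0012 -0.0167 0.0000 0.0000 0; 0.0000 -0.0109 0.0012 -0.0167 0.0000 0.0000 0
{'tool_pos': array([ 0.5571, -0.0922,  0.0768]), 'ee_rot': array([-3.1415, -0.    ,  0.23  ]), 'wrist_force': array([ 0.7842, -0.5174, -0.0122]), 'wrist_torque': array([-0.0178,  0.1538, -0.0343])} 0.029667758699009672
```

Request:
carry_out:
  motion: "0 -0.011 -0.001 -0.0167 0 0 0; 0 -0.011 -0.001 -0.0167 0 0 0; 0 0 0 0 0 0 0; 0 0 0 0 0 0 0; 0 0 0 0 0 0 0"

```text
time: 25.52
tool_pos: [0.5564, -0.0889, 0.0776]
ee_rot: [3.069, -0.0, 0.23]
wrist_force: [0.1, -5.7, 0.3]
width: 0.0296
finger_force: 30.0
```

Request:
carry_out:
  motion: "0 -0.011 -0.001 -0.0167 0 0 0; 0 -0.011 -0.001 -0.0167 0 0 0; 0 0 0 0 0 0 0; 0 0 0 0 0 0 0; 0 0 0 0 0 0 0"

```text
time: 26.15
tool_pos: [0.5556, -0.0846, 0.0783]
ee_rot: [2.998, -0.001, 0.23]
wrist_force: [-0.4, -4.5, 2.1]
width: 0.0299
finger_force: 30.0
```

Request:
carry_out:
  motion: "0 0.011 0.0012 0.0167 0 0 0; 0 0.011 0.0012 0.0167 0 0 0; 0 0.011 0.0012 0.0167 0 0 0; 0 0.011 0.0012 0.0167 0 0 0; 0 0 0 0 0 0 0; 0 0 0 0 0 0 0; 0 0 0 0 0 0 0"

```text
time: 27.02
tool_pos: [0.557, -0.0917, 0.0768]
ee_rot: [-3.141, 0.0, 0.23]
wrist_force: [0.1, -0.8, 0.9]
width: 0.0299
finger_force: 30.0
```

Request:
carry_out:
  motion: "0 0.011 -0.001 0.0167 0 0 0; 0 0.011 -0.001 0.0167 0 0 0; 0 0 0 0 0 0 0; 0 0.011 -0.001 0.0167 0 0 0; 0 0.011 -0.001 0.0167 0 0 0; 0 0 0 0 0 0 0; 0 0 0 0 0 0 0; 0 0 0 0 0 0 0"

```text
time: 28.02
tool_pos: [0.5589, -0.1003, 0.0771]
ee_rot: [-3.001, 0.0, 0.23]
wrist_force: [-1.1, 4.3, 0.4]
width: 0.0296
finger_force: 30.0
```

Request:
carry_out:
  motion: "0 -0.011 0.001 -0.0167 0 0 0; 0 -0.011 0.001 -0.0167 0 0 0; 0 -0.011 0.001 -0.0167 0 0 0; 0 -0.011 0.001 -0.0167 0 0 0; 0 0 0 0 0 0 0; 0 0 0 0 0 0 0; 0 0 0 0 0 0 0; 0 0 0 0 0 0 0"

```text
time: 29.02
tool_pos: [0.5572, -0.0926, 0.0773]
ee_rot: [-3.142, 0.0, 0.229]
wrist_force: [0.4, -0.1, -1.0]
width: 0.0298
finger_force: 30.0
```

Request:
carry_out:
  motion: "0 0 -0.015 0 0 0 0; 0 0 -0.01 0 0 0 0; 0 0 -0.008 0 0 0 0; 0 0 0 0 0 0 0; 0 0 0 0 0 0 0; 0 0 0 0 0 0 0"

```text
time: 29.78
tool_pos: [0.557, -0.0922, 0.0838]
ee_rot: [-3.141, 0.0, 0.23]
wrist_force: [0.2, -0.5, -0.9]
width: 0.0297
finger_force: 30.0
```

Request:
carry_out:
  motion: "0 0 -0.015 0 0 0 0; 0 0 -0.02 0 0 0 0; 0 0 -0.03 0 0 0 0; 0 0 -0.05 0 0 0 0; 0 0 -0.08 0 0 0 0; 0 0 -0.08 0 0 0 0; 0 0 -0.05 0 0 0 0; 0 0 0 0 0 0 0; 0 0 0 0 0 0 0; 0 0 0 0 0 0 0; 0 0 0 0 0 0 0; 0 0 0 0 0 0 0"

```text
time: 31.28
tool_pos: [0.557, -0.0922, 0.1486]
ee_rot: [-3.141, 0.0, 0.23]
wrist_force: [0.5, 0.4, -1.4]
width: 0.0298
finger_force: 30.0
```

Run:
```python
from bench import readout, imaging
import cv2,numpy as np
s=imaging.snapshot("scene")['pixels'][:,:,::-1]
t=imaging.snapshot("top")['pixels'][:,:,::-1]
o=readout.get_obs();print({k:o[k].round(4) for k in('tool_pos','ee_rot','wrist_force')},o['width'])
r=lambda a:cv2.resize(a,(400,600),interpolation=cv2.INTER_CUBIC)
cv2.imwrite("pics/end.png",np.hstack([cv2.resize(s[120:300,180:420],(400,300)),cv2.resize(t[120:270,60:340],(400,300))]))
```

```text
{'tool_pos': array([ 0.5571, -0.0922,  0.1488]), 'ee_rot': array([-3.1414e+00,  2.0000e-04,  2.3000e-01]), 'wrist_force': array([ 0.5772,  0.2926, -0.5885])} 0.029928196719517606
```

View pics/end.png

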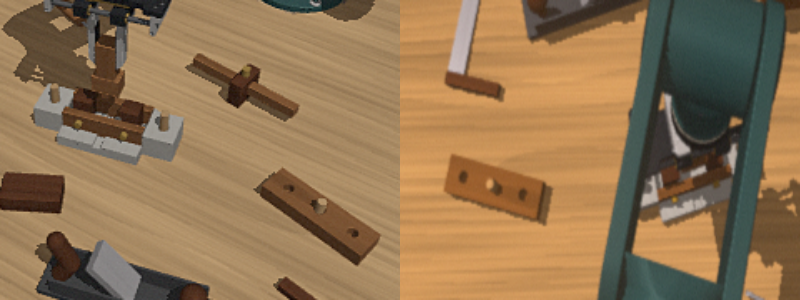

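The scene view shows the block held upright above the jaws at (108,70). Both dowels are seated in the bores, at (55,92) and (165,122), and the stub is still in the stand at (320,205). I'm handing the job in.

```bash
python3 -c "
from bench import robot
print(robot.close_job())"
```

```text
the job is handed in; nothing more can be done
None
```

The job is handed in at about 31 s: both long dowels are down in their bores, and the block was rocked about 8° each way and lifted out, held upright about 2 cm above the jaws; the stub was left in the stand.

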